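# Move the clip lid from the empty tub to the filled tub

### The arm

A 6-joint arm with a two-finger parallel gripper is mounted at the origin on the work surface. World frame = base frame: x ahead of the robot, y to its left, z up, the work surface at z = 0. Lengths are in m, angles in rad, forces in N, time in s.
With the tool pointing down it reaches from about 0.325 to 0.875 m from the base axis. Payload 4.4 kg.
Tool frame: the origin (TCP) lies midway between the tips of the shut fingers; the grasp point (between the pads) lies 19 mm behind it; z points along the fingers, y is the line along which they close (so a half turn about z gives the same grasp; the last joint's range is limited). The gripper opens to 85 mm and grips with 20 to 120 N. Pads are 22 mm wide; open, the fingers measure 114 mm over their backs; the gripper's body (76 mm by 85 mm) begins 54 mm behind the grasp point. The pads swing forward as they close: fully open they stand 13 mm farther back than shut.
Start: joints at [1.083, 0.207, 1.542, -0, 1.393, -0.15], TCP at [0.19, 0.543, 0.231] pointing down, gripper open.
Joint ranges: [-2.73, 2.73], [-0.86, 2.22], [0.23, 2.46], [-1.11, 4.25], [0.08, 2.63], [-2.82, 2.82]. Speed limits (rad/s): [2.79, 2.79, 3.14, 3.14, 3.14, 3.14].

### API

Orientations are given as a unit quaternion [x, y, z, w].
In Python, from station import * gives the robot as it stands.
- The arm moves only by the tool drive_tool, never from a script. Its argument "plan" is a list of rows, each a list of 5 numbers: the opening in per cent of the stroke, from 0 (shut) to 100 (fully open), then the shift along the tool's x, y, z in cm, then the turn about the tool's z in degrees. A call has 1 to 8 rows; each row is the pose to reach, as a shift and turn from the pose commanded when the call began, along the tool's axes at that moment; what a row does not reach only later rows make up. A row lasts 1/12 s, in which the tool goes at most 41.7 mm and 7.16 degrees, less where a joint would pass 70% of its speed; a pose out of reach is approached as far as the arm can. A call with a gripper value outside its range is refused whole. The fingers move at their own pace and stop on an object; "newtons" is the grip in N (left out, the last holds). Time passes only in rows, so rows that repeat a pose let the fingers close. It gives the time, the measured TCP pose, the force, the opening and the grip force at its end, in the units of the state.
- sense(): the state, without advancing time (a new reading comes with each control period).
- capture(name): name is "side" or "top" or "wrist"; returns a dict with "pixels" (400x640x3 uint8, red, green, blue), "z_map" (400x640 float32, m along the optical axis (not along the pixel's ray), 0 where there is no reading), "fx", "fy", "cx", "cy" (pixels), "extrinsics" (4x4, takes a point from camera to world coordinates); the wrist camera has in their place "hand_eye" (4x4, takes a point from camera to tool coordinates, whose origin is the TCP and whose axes are the flange's). Camera axes: x right, y down, z forward; pixel columns grow to the right and rows downward; lengths in m; the calibration is good to about 2 mm. The wrist camera is an equidistant fisheye: a pixel r from the principal point sees the ray r / f radians off the axis. A picture is of the moment at which its call begins: read the wrist's pose just before it.
- sign_off(): hands the job in; it is judged then, once.
The state is a dict: "t": time; "q": joint angles; "joint_vel": joint speeds; "joint_efforts": joint torques, N m; "ee_pos": TCP position; "tool_rot": TCP orientation; "contact_force": force on the tool from outside, world axes, zero at the start; "ft_torque": the same for the moment, N m; "width": finger opening in m; "finger_force": force on a finger pad.
Only numpy, scipy, OpenCV 4.12 (cv2) and the standard library are available. Lean on these libraries where they do the work, as an engineer would, in place of code of your own. Each camera call takes 0.05 s, during which the arm holds its last target. There are 200 camera calls.

### The job

The wafers on the scale have to be closed up: squeeze the two orange side tabs of the blue lid together to free it from the empty tub, lift it off, and set it squarely on the filled tub. Keep the tabs squeezed while pressing the lid down gently, only as hard as the springy seal needs, until it is fully home, then let the tabs spring out so that the lid is locked; never wrench it, and leave everything else on the table where it is.

Things in the scene. Friction and masses are not known exactly. Their poses are not given: they have to be found in the camera images.
- lid: Blue lid, plate 124 x 94 x 5 mm, 100 g. Origin: centre of the plate's underside; x along the 124 mm side, y along the 94 mm side, z up. On top a blue bar (70 mm along x, 28 mm wide, top 23 mm above the origin) between two upright orange side tabs at y = +26 and -26 mm. Same after a half turn about z. It starts locked on tub_empty.
- lid_grip (a point): Point midway between the orange tabs, 18 mm above the lid's origin. Each tab is 32 mm along x, 6 mm thick, 5 to 29 mm above the origin; outer faces 58 mm apart at rest, 46 mm fully squeezed. Straight spring travel along y: 4 N each to start, 9 N each at the stop. The plate (top 5 mm above the origin) lies under the fingers; fingertips may press on it.
- lid_hooks (a point): Point midway between the two hidden hooks, 12.4 mm under the lid's origin. The tabs carry them; they point outward and catch under the tub's rim. They have no ramp: with the tabs out they neither come out nor go in. Four corner pegs, 20 mm long below the plate, tapered at the ends, centre the lid in a tub's 100 x 72 mm mouth with 1.5 mm play on every side.
- tab_left (a joint): How far the tab at the lid's +y side is pushed in, m: 0 sprung out (locked when the lid is home), 0.006 at its stop; its hook is free from 0.0035.
- tab_right (a joint): The same for the tab at the lid's -y side.
- tub_empty: White empty tub, 124 x 94 mm, rim top 73 mm above its origin, held fast in a black dock on the table. Origin: centre of the tub's underside, 8 mm above the table; x along the long side, z up. Lid or rim crack if more than 30 N act between them, whether pulling, pushing or sideways.
- empty_seat (a point): 80 mm above tub_empty's origin: where the locked lid's origin is, with the lid's axes along the tub's (or half turned). A red springy seal on the rim pushes the locked lid up with about 5 N.
- tub_full: White open tub filled with wafers, same shape, seal and axes as tub_empty, fixed on the steel platform of a grey portion scale (190 x 160 mm) that holds it at some 60 to 85 mm above the table. Origin: centre of the tub's underside. The platform is softly sprung: it sinks under the press, 5 to 13 mm until it meets its stop, less the heavier the filling. More than 30 N between lid and tub cracks it.
- full_seat (a point): 80 mm above tub_full's origin: the locked lid's origin. The seal, unpressed, holds the lid 2.5 mm higher; it must be pushed 0.5 to 2.5 mm below this point (6 to 9 N) before the tabs are let out. As the scale sinks by an unknown amount meanwhile, the height measured before is useless: press by force, about 9 to 12 N. Fingers may retreat 1 to 2 mm as they open, which eases the press.
- oil_bottle: Amber oil bottle, 60 mm wide, 190 mm tall, a bystander: leave it where it is. Origin: centre of its underside.
- topping_jar: White jar, 68 mm wide, 90 mm tall, a bystander: leave it where it is. Origin: centre of its underside.
- pastry_brush: Pastry brush lying down, a bystander: leave it where it is. Origin: centre of its underside.
- bench_scraper: Steel dough scraper with a wooden grip, lying flat, about 90 x 140 mm, a bystander: leave it where it is. Origin: centre of its underside.
- biscuit_cutter: Steel ring cutter, 72 mm wide, 35 mm tall, a bystander: leave it where it is. Origin: centre of its underside.
- mug: White mug, 80 mm wide, 90 mm tall, a bystander: leave it where it is. Origin: centre of its underside.
- stray_wafer: A single wafer, 42 x 38 x 9 mm, a bystander: leave it where it is. Origin: centre of its underside.
Things that resemble listed ones, but are neither listed nor needed, are in the scene too. Several things have the shape of the lid; the one meant has the colours described above.

How it is judged:
By the outcome, as a careful person would: the job done as asked, in the order asked, and still so for the second after the job is handed in, with the robot touching nothing.
It also fails if it takes over 56 s, if anything falls off the work surface, if the arm or the gripper's body presses on something with over 40 N, if the wrist force passes 120 N, or if a joint passes its speed limit or range.

## Working session

There is one attempt and no reset: what is moved stays moved. The work goes in short steps, Python scripts to look and compute and a tool call to move; the robot and the scene stay as the last step left them, time stands still between calls to the robot, and variables do not carry over. Pictures are saved under pics/ and viewed, at most 10 in all, crops included, and the job is handed in when it is done.

Besides the shell and the picture viewer there is one more tool, called as name([rows], argument=value, ...), one row to a line, values as JSON. drive_tool: Moves the arm, as the interface text tells. Its arguments: {"type":"object","properties":{"plan":{"type":"array"},"newtons":{"type":"number"}},"required":["plan"]}

```bash
mkdir -p pics
python3 - <<'E'
from station import *
import cv2,numpy as np,pickle
s=sense();print(s)
D={n:capture(n) for n in("top","side")}
pickle.dump(D,open("d.pkl","wb"))
for n in D:
    c=D[n];cv2.imwrite(f"pics/{n}0.png",c["pixels"][:,:,::-1]);print(n,c["fx"],c["fy"],c["cx"],c["cy"],c["extrinsics"].round(3).tolist())
E
```

```text
{'t': 0.0, 'q': array([ 1.08351112e+00,  2.07391114e-01,  1.54298004e+00, -2.44177990e-05,
        1.39351131e+00, -1.50495154e-01]), 'joint_vel': array([0.00130921, 0.00044199, 0.00093369, 0.00013652, 0.00047494,
       0.00139192]), 'joint_efforts': array([-6.75520114e-04, -3.83034432e+01, -2.91597122e+01, -1.64708940e-04,
        1.04272578e-02,  6.39712198e-06]), 'ee_pos': array([0.1896642 , 0.54200225, 0.2301298 ]), 'tool_rot': array([ 1.67598047e-01,  9.85854748e-01, -1.09095147e-03, -3.47533547e-04]), 'contact_force': array([ 0.22633827, -0.46142409, -0.29479618]), 'ft_torque': array([ 0.01124241, -0.04498138,  0.01266435]), 'finger_force': 0.0, 'width': 0.0855653856131982}
top 491.7512146880216 491.7512146880216 310.72702526242597 195.91090432881603 [[0.022, -0.997, 0.08, 0.389], [-1.0, -0.021, 0.018, -0.028], [-0.016, -0.08, -0.997, 1.472], [0.0, 0.0, 0.0, 1.0]]
side 364.89386768987623 364.89386768987623 314.211922857654 198.35175569859055 [[0.981, -0.108, 0.162, 0.35], [-0.195, -0.591, 0.783, -0.885], [0.011, -0.799, -0.601, 0.775], [0.0, 0.0, 0.0, 1.0]]
```

View pics/top0.png

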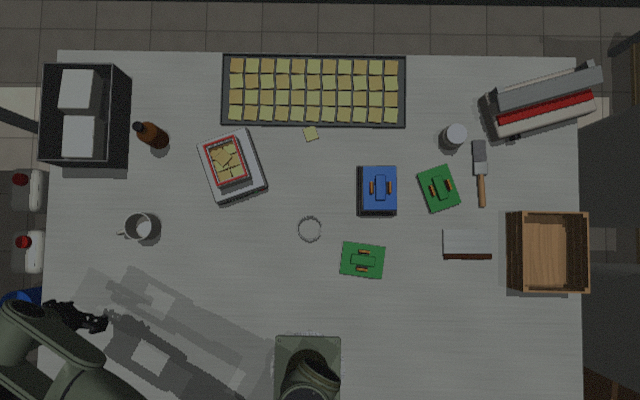

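View pics/side0.png

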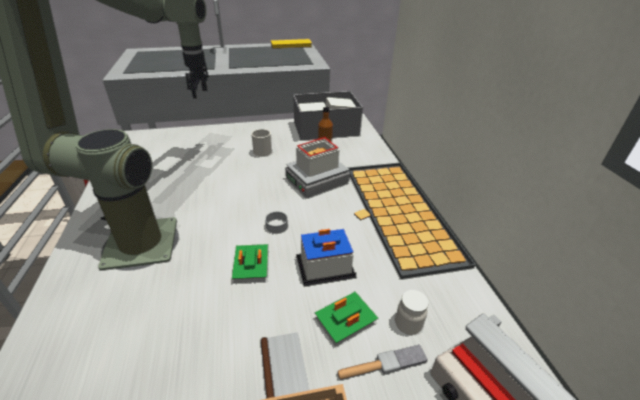

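The top view shows the blue lid at (378,190), with its tabs at (371,187) and (389,187). The filled tub has a red seal at about (227,162). The green lids are decoys, and the bottle stands at (152,134) with the jar at (453,135). Next I'll measure the lid and the tub.

```bash
cat > h.py <<'E'
import cv2,numpy as np
from scipy.spatial.transform import Rotation as R
def masks(p):
    h=cv2.cvtColor(p,cv2.COLOR_RGB2HSV);H,S,V=h[...,0],h[...,1],h[...,2]
    return dict(blue=(H>100)&(H<130)&(S>120)&(V>50),red=((H<6)|(H>174))&(S>120)&(V>70),orange=(H>=5)&(H<18)&(S>150)&(V>90))
def pts(c,m,T=None):
    v,u=np.nonzero(m&(c["z_map"]>0));z=c["z_map"][v,u]
    if T is None:
        T=c["extrinsics"];P=np.c_[(u-c["cx"])/c["fx"]*z,(v-c["cy"])/c["fy"]*z,z]
    else:
        dx,dy=u-c["cx"],v-c["cy"];r=np.hypot(dx,dy)+1e-9;th=r/c["fx"];k=np.tan(th)/r*z
        P=np.c_[dx*k,dy*k,z]
    return P@T[:3,:3].T+T[:3,3],u,v
def rect(P):
    (c,wh,a)=cv2.minAreaRect((P[:,:2]*1000).astype(np.float32));
    if wh[0]<wh[1]: wh=wh[::-1];a+=90
    return np.round(c,1),np.round(wh,1),round((a+90)%180-90,1)
def wristT(s,c):
    T=np.eye(4);T[:3,:3]=R.from_quat(s["tool_rot"]).as_matrix();T[:3,3]=s["ee_pos"];return T@c["hand_eye"]
def big(m):
    n,l,st,_=cv2.connectedComponentsWithStats(m.astype(np.uint8));return l==1+np.argmax(st[1:,4])
E
python3 - <<'E'
from h import *
import pickle
D=pickle.load(open("d.pkl","rb"))
for n,bx in (("top",[(340,150,410,225),(200,130,260,200)]),("side",[(290,220,360,290),(290,130,345,175)])):
    c=D[n];M=masks(c["pixels"])
    for b,ks in zip(bx,(("blue","orange"),("red",))):
        w=np.zeros((400,640),bool);w[b[1]:b[3],b[0]:b[2]]=1
        for k in ks:
            P,u,v=pts(c,M[k]&w)
            print(n,k,len(P),rect(P),np.percentile(P[:,2],[2,25,50,75,98]).round(4))
    # bottle, table heights
    if n=="top":
        for uv in((300,290),(258,195),(152,134),(453,135)):
            m=np.zeros((400,640),bool);m[uv[1],uv[0]]=1;print(uv,pts(c,m)[0].round(3))
E
```

```text
top blue 1308 (array([ 528.1, -195.7]), array([122.2,  94.1]), 1.5) [0.0866 0.0909 0.0933 0.0967 0.1133]
top orange 30 (array([ 525.5, -195.6]), array([55.9, 28.5]), -85.2) [0.1108 0.1134 0.1165 0.1186 0.1225]
top red 261 (array([590.5, 232.6]), array([120.3,  89.5]), 20.4) [0.1356 0.1446 0.1467 0.1487 0.1525]
(300, 290) [[ 0.227  0.024 -0.001]]
(258, 195) [[0.507 0.157 0.003]]
(152, 134) [[0.662 0.444 0.122]]
(453, 135) [[ 0.681 -0.402  0.092]]
side blue 956 (array([ 526.1, -196. ]), array([121.9,  96.1]), 1.0) [0.0895 0.092  0.093  0.0954 0.1119]
side orange 91 (array([ 526.2, -197.3]), array([57.2, 29.2]), -88.2) [0.0993 0.1073 0.1118 0.1156 0.1175]
side red 67 (array([637.6, 353.7]), array([403.3, 132.6]), 68.2) [-0.0008  0.145   0.1466  0.1474  0.1494]
```

The lid centre is about (0.527,-0.196) with yaw ≈1.3° and a plate top near 0.093, matching the 0.093 expected. The full tub is about (0.5905,0.2326) with yaw ≈20.4° and its seal at z ≈0.147. Both measure close to 120x90, as they should. I'll go above the lid now.

drive_tool([
  [100,-56.2,-58.6,0,-20.5],
  [100,-56.2,-58.6,0,-20.5],
  [100,-56.2,-58.6,0,-20.5],
  [100,-56.2,-58.6,0,-20.5],
  [100,-56.2,-58.6,0,-20.5],
  [100,-56.2,-58.6,0,-20.5],
  [100,-56.2,-58.6,0,-20.5],
  [100,-56.2,-58.6,0,-20.5],
], newtons=40)

```text
t: 0.77
ee_pos: [0.3268, 0.2409, 0.231]
tool_rot: [-0.011, 1.0, -0.0, -0.0]
contact_force: [1.5, 0.1, -0.7]
width: 0.0856
finger_force: 0.0
```

```bash
cat > go.py <<'E'
import sys
from station import *
from h import *
def go(x,y,z,yaw):  # yaw of tool y axis, world deg
    s=sense();Rm=R.from_quat(s["tool_rot"]).as_matrix()
    d=Rm.T@(np.array([x,y,z])-s["ee_pos"])*100
    a=np.degrees(np.arctan2(Rm[1,1],Rm[0,1]));t=-((yaw-a+90)%180-90)
    print("t",round(s["t"],2),"at",s["ee_pos"].round(4),"yaw",a.round(2),"shift cm",d.round(2),"turn",t.round(2),"tilt z",Rm[:,2].round(3),"q",s["q"].round(2),"F",s["contact_force"].round(2),"w",s["width"].round(4),s["finger_force"])
if __name__=="__main__": go(*map(float,sys.argv[1:5]))
E
python3 go.py .527 -.196 .23 91.3
```

```text
Traceback (most recent call last):
  File "go.py", line 9, in <module>
    if __name__=="__main__": go(*map(float,sys.argv[1:5]))
                             ~~^^^^^^^^^^^^^^^^^^^^^^^^^^^
  File "go.py", line 8, in go
    print("t",round(s["t"],2),"at",s["ee_pos"].round(4),"yaw",a.round(2),"shift cm",d.round(2),"turn",t.round(2),"tilt z",Rm[:,2].round(3),"q",s["q"].round(2),"F",s["contact_force"].round(2),"w",s["width"].round(4),s["finger_force"])
                                                                                                                                                                                                   ^^^^^^^^^^^^^^^^
AttributeError: 'float' object has no attribute 'round'
```

drive_tool([
  [100,-19,-44,0,0],
  [100,-19,-44,0,0],
  [100,-19,-44,0,0],
  [100,-19,-44,0,0],
  [100,-19,-44,0,0],
  [100,-19,-44,0,0],
  [100,-19,-44,0,0],
  [100,-19,-44,0,0],
])

```text
t: 1.43
ee_pos: [0.4655, -0.0624, 0.231]
tool_rot: [-0.01, 1.0, 0.0, -0.0]
contact_force: [0.2, 0.0, 0.5]
width: 0.0851
finger_force: 0.0
```

```bash
sed -i 's/s\["width"\].round(4)/round(s["width"],4)/' go.py; python3 go.py .527 -.196 .23 91.3
```

```text
t 1.43 at [ 0.4655 -0.0624  0.231 ] yaw 91.16 shift cm [ -5.88 -13.48   0.09] turn -0.14 tilt z [-0.  0. -1.] q [-0.32 -0.02  1.79  0.    1.37 -1.91] F [0.25 0.05 0.5 ] w 0.0851 0.0
```

drive_tool([
  [100,-3.5,-8,0,0],
  [100,-5,-11,0,0],
  [100,-5,-11,0,0],
  [100,-5,-11,0,0],
  [100,-5,-11,0,0],
])

```text
t: 1.85
ee_pos: [0.5176, -0.1709, 0.2302]
tool_rot: [-0.009, 1.0, 0.001, -0.001]
contact_force: [-0.4, 0.9, -0.4]
width: 0.0854
finger_force: 0.0
```

```bash
cat > look.py <<'E'
import sys
from station import *
from h import *
s=sense();c=capture("wrist")
if len(sys.argv)>1:cv2.imwrite(f"pics/{sys.argv[1]}.png",c["pixels"][:,:,::-1])
T=wristT(s,c);M=masks(c["pixels"])
for k in M:
    try:
        P,u,v=pts(c,big(M[k]),T);print(k,len(P),u.mean().round(),v.mean().round(),rect(P),np.percentile(P[:,2],[2,50,98]).round(4))
        if k=="orange":
            P,u,v=pts(c,M[k],T);g=P[:,2]>.1;P=P[g];print("all orange",len(P),rect(P),np.percentile(P[:,2],[2,50,98]).round(4)) 
    except Exception as e:print(k,e)
E
python3 look.py w1;python3 go.py .527 -.196 .23 91.3
```

```text
blue 10449 293.0 189.0 (array([ 527.7, -190.9]), array([127.2, 101. ]), 0.9) [0.0914 0.0932 0.1117]
red 1002 51.0 316.0 (array([ 771.7, -665.6]), array([281.7,  38.1]), -72.5) [0.0803 0.0817 0.0829]
orange 217 319.0 202.0 (array([ 524.5, -169. ]), array([30.1,  5.4]), 1.2) [0.1124 0.1167 0.118 ]
all orange 446 (array([548.5,  22.4]), array([496.8,  77. ]), 79.2) [0.1111 0.1167 0.1474]
t 1.9 at [ 0.5171 -0.1694  0.2303] yaw 91.12 shift cm [-0.93 -2.68  0.02] turn -0.18 tilt z [-0.002  0.002 -1.   ] q [-0.48  0.14  1.62  0.    1.38 -2.07] F [-0.43  0.59 -0.13] w 0.0856 0.0
```

View pics/w1.png

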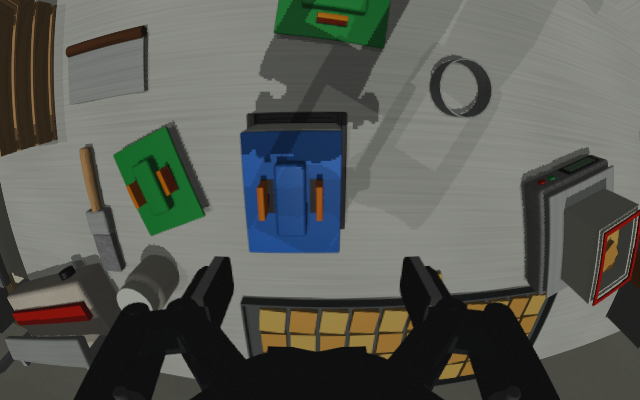

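The wrist view shows the blue lid clearly, with its tabs at (263,203) and (319,202) and the fingers below. I'll descend partway and re-measure.

drive_tool([
  [100,-0.9,-2.4,2,0],
  [80,-0.9,-2.4,5,0],
  [80,-0.9,-2.4,7,0],
  [80,-0.9,-2.4,7,0],
  [80,-0.9,-2.4,7,0],
  [80,-0.9,-2.4,7,0],
], newtons=30)

```text
t: 2.4
ee_pos: [0.5278, -0.1923, 0.1628]
tool_rot: [-0.011, 1.0, -0.0, 0.001]
contact_force: [0.4, 0.1, 0.0]
width: 0.0684
finger_force: 0.0
```

```bash
cat >> look.py <<'E'
ctr=np.array([float(a) for a in sys.argv[2:4]]) if len(sys.argv)>3 else None
if ctr is not None:
    P,u,v=pts(c,M["orange"],T);P=P[(np.hypot(*(P[:,:2]-ctr).T)<.05)&(P[:,2]>float(sys.argv[4]))]
    a,b=P[P[:,1]>ctr[1]],P[P[:,1]<=ctr[1]]
    for q in(a,b):print("tab",len(q),rect(q),np.median(q[:,2]).round(4))
E
python3 look.py w2 .527 -.196 .115;python3 go.py .527 -.196 .16 91.3
```

```text
blue 16980 313.0 200.0 (array([ 555. , -205.6]), array([181.2, 114.8]), 1.2) [0.0917 0.0932 0.1117]
red 995 36.0 335.0 (array([ 1074. , -1204.3]), array([1515.7,   79.7]), -60.7) [0.0804 0.0818 0.0828]
orange 278 351.0 228.0 (array([ 528.5, -169.8]), array([25.9,  5.7]), 0.1) [0.1157 0.1169 0.1181]
all orange 554 (array([ 526.7, -195.6]), array([57.6, 30.6]), -88.6) [0.1156 0.1169 0.1181]
tab 285 (array([ 526.1, -169.8]), array([30.6,  5.7]), 0.1) 0.1169
tab 267 (array([ 529.8, -221.4]), array([25.7,  5.4]), 0.1) 0.1169
t 2.45 at [ 0.5283 -0.1928  0.1635] yaw 91.28 shift cm [ 0.14 -0.32  0.35] turn -0.02 tilt z [ 0.003 -0.002 -1.   ] q [-0.5   0.24  1.65  0.    1.25 -2.1 ] F [-0.61  0.64  0.1 ] w 0.0681 0.0
```

View pics/w2.png

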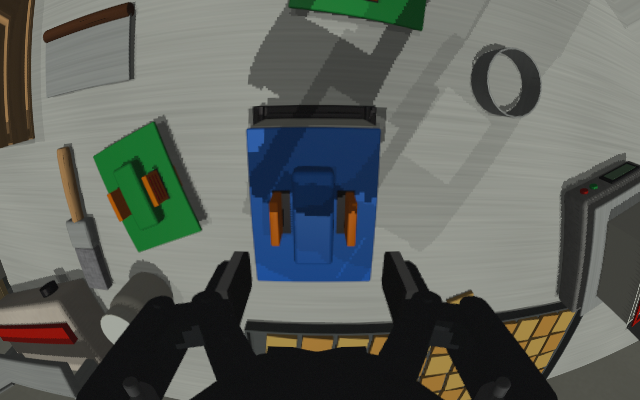

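The tabs are at (276,220) and (351,220), giving a lid centre of (0.527,-0.1956) at yaw ≈1.4°. The tab tops at 0.117 match the expected height. I'll shift 2.8 mm in y and descend.

drive_tool([
  [80,0.1,-0.3,1.5,0],
  [80,0.1,-0.3,3,0],
  [80,0.1,-0.3,4.5,0],
  [80,0.1,-0.3,5.5,0],
  [80,0.1,-0.3,6.2,0],
  [80,0.1,-0.3,6.2,0],
  [80,0.1,-0.3,6.2,0],
])

```text
t: 3.03
ee_pos: [0.5267, -0.1962, 0.1]
tool_rot: [-0.011, 1.0, -0.0, 0.0]
contact_force: [0.1, 0.0, -0.1]
width: 0.068
finger_force: 0.0
```

```bash
python3 go.py .527 -.1956 .098 91.4
```

```text
t 3.03 at [ 0.5267 -0.1962  0.1   ] yaw 91.22 shift cm [-0.03  0.06  0.2 ] turn -0.18 tilt z [ 0.001 -0.    -1.   ] q [-0.51  0.32  1.69  0.    1.13 -2.1 ] F [ 0.11  0.   -0.13] w 0.068 0.0
```

drive_tool([
  [80,0,0.05,0.2,0],
  [80,0,0.05,0.4,0],
  [80,0,0.05,0.6,0],
  [80,0,0.05,0.8,0],
  [80,0,0.05,1.0,0],
  [80,0,0.05,1.0,0],
])

```text
t: 3.53
ee_pos: [0.5259, -0.1955, 0.0888]
tool_rot: [-0.01, 1.0, 0.0, -0.0]
contact_force: [-0.5, -0.2, -0.3]
width: 0.0684
finger_force: 0.0
```

drive_tool([
  [80,0,0,-0.15,0],
  [65,0,0,-0.15,0],
  [45,0,0,-0.15,0],
  [40,0,0,-0.15,0],
  [40,0,0,-0.15,0],
  [40,0,0,-0.15,0],
], newtons=30)

```text
t: 4.03
ee_pos: [0.5265, -0.1959, 0.0921]
tool_rot: [-0.011, 1.0, -0.0, 0.0]
contact_force: [-3.1, 1.6, 7.4]
width: 0.0448
finger_force: 36.1
```

```bash
python3 go.py .527 -.1956 .0905 91.4
```

```text
t 4.03 at [ 0.5265 -0.1959  0.0921] yaw 91.21 shift cm [-0.05  0.02  0.16] turn -0.19 tilt z [ 0. -0. -1.] q [-0.51  0.33  1.7  -0.    1.11 -2.1 ] F [-3.14  1.62  7.44] w 0.0448 36.10554814338684
```

Squeezed to the stop (44.8 mm) with the fingertips just touching the plate. I'll lift slowly.

drive_tool([
  [40,0,0,-0.2,0],
  [40,0,0,-0.4,0],
  [40,0,0,-0.6,0],
  [40,0,0,-0.8,0],
  [40,0,0,-1.0,0],
])

```text
t: 4.45
ee_pos: [0.5259, -0.1954, 0.1004]
tool_rot: [-0.01, 1.0, 0.0, -0.0]
contact_force: [0.5, 0.3, -0.8]
width: 0.0448
finger_force: 33.9
```

```bash
python3 go.py .527 -.1956 .15 91.4
```

```text
t 4.45 at [ 0.5259 -0.1954  0.1004] yaw 91.2 shift cm [-0.11 -0.02 -4.96] turn -0.2 tilt z [-0.001  0.001 -1.   ] q [-0.51  0.32  1.69  0.    1.13 -2.1 ] F [ 0.51  0.26 -0.83] w 0.0448 33.906404972076416
```

The load cell reads just the lid's weight, so it is free. I'll raise it and carry it over to the full tub.

drive_tool([
  [40,0,0,-1.5,0],
  [40,0,0,-3,0],
  [40,0,0,-5,0],
  [40,0,0,-8,0],
  [40,0,0,-11,0],
  [40,0,0,-12,0],
  [40,0,0,-12,0],
])

```text
t: 5.03
ee_pos: [0.5284, -0.1968, 0.2244]
tool_rot: [-0.011, 1.0, -0.002, 0.003]
contact_force: [1.4, 0.6, 0.4]
width: 0.0444
finger_force: 33.9
```

```bash
python3 go.py .5905 .2326 .22 110.4
```

```text
t 5.03 at [ 0.5284 -0.1968  0.2244] yaw 91.21 shift cm [-7.11 42.8   0.32] turn -19.19 tilt z [ 0.007 -0.004 -1.   ] q [-0.51  0.18  1.58  0.    1.37 -2.1 ] F [1.38 0.59 0.42] w 0.0444 33.88880252838135
```

drive_tool([
  [40,-0.5,3,0,0],
  [40,-1,6.5,0,-5],
  [40,-2,10,0,-10],
  [40,-3,14,0,-15],
  [40,-4,18,0,-19],
  [40,-5,22,0,-19],
  [40,-6,25,0,-19],
  [40,-6,26,0,-19],
])

```text
t: 5.7
ee_pos: [0.5801, 0.0703, 0.2177]
tool_rot: [-0.178, 0.984, 0.001, -0.002]
contact_force: [-0.7, -0.1, -1.5]
width: 0.0445
finger_force: 33.9
```

drive_tool([
  [40,0,0,0,0],
  [40,0,0,0,0],
  [40,0,0,0,0],
])

```text
t: 5.95
ee_pos: [0.5799, 0.0642, 0.2194]
tool_rot: [-0.175, 0.985, -0.0, -0.001]
contact_force: [-0.2, -0.4, -1.7]
width: 0.0447
finger_force: 33.9
```

```bash
python3 look.py w3;python3 go.py .5905 .2326 .22 110.4
```

```text
blue 25946 316.0 224.0 (array([671. , 128.6]), array([340.7, 152.3]), 20.1) [0.2172 0.2186 0.237 ]
red 1629 104.0 62.0 (array([ 539.4, -240.8]), array([184.3, 147.6]), -88.4) [0.0871 0.0903 0.0919]
orange 389 549.0 346.0 (array([671.4, 448.3]), array([47. , 24.7]), 5.0) [0.1207 0.1297 0.141 ]
all orange 831 (array([595.4, 258.1]), array([439.9, 106.2]), 77.0) [0.1102 0.1389 0.2431]
t 6.0 at [0.5802 0.0639 0.2199] yaw 110.09 shift cm [-6.76 15.49 -0.03] turn -0.31 tilt z [-0.002 -0.001 -1.   ] q [-0.04  0.24  1.53 -0.    1.38 -1.96] F [ 0.35  0.54 -0.97] w 0.0445 33.87539863586426
```

View pics/w3.png

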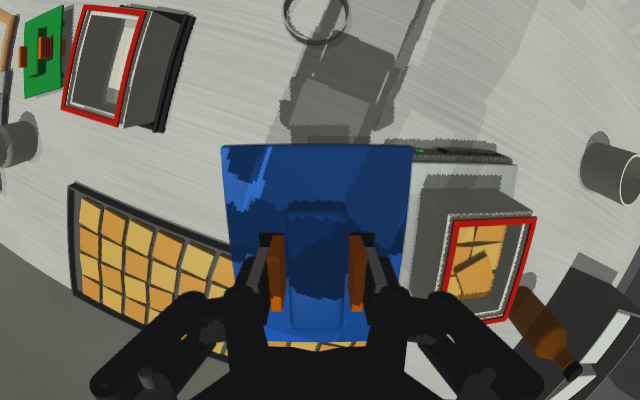

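The wrist view shows the lid held straight, with its tabs at (277,272) and (355,265). The full tub's red rim is at about (490,265) on the right. I'll measure the rim and the held lid.

```bash
cat > m.py <<'E'
from station import *
from h import *
s=sense();c=capture("wrist");T=wristT(s,c);M=masks(c["pixels"])
P,u,v=pts(c,M["red"],T);g=(P[:,2]>.12)&(P[:,2]<.17)&(np.hypot(P[:,0]-.59,P[:,1]-.233)<.1);P=P[g];u=u[g];v=v[g]
print("tub",len(P),u.mean(),v.mean(),rect(P),np.percentile(P[:,2],[2,50,98]).round(4))
P,u,v=pts(c,M["blue"],T);z=s["ee_pos"][2];P=P[abs(P[:,2]-z)<.006]
print("plate",len(P),rect(P),np.median(P[:,2]))
Rm=R.from_quat(s["tool_rot"]).as_matrix();L=(P-s["ee_pos"])@Rm
print("in tool frame",rect(L),np.percentile(L,[.5,99.5],axis=0).round(4).tolist())
E
python3 m.py
```

```text
tub 1544 490.2525906735751 251.89119170984455 (array([588.1, 233.7]), array([120.8,  91.9]), 20.8) [0.1458 0.1477 0.149 ]
plate 18722 (array([579.7,  63.5]), array([124.2,  93.3]), 20.1) 0.21876823764101844
in tool frame (array([ 0.5, -0.2]), array([124.2,  93.3]), -0.1) [[-0.0597, -0.0461, -0.0033], [0.0623, 0.0456, 0.0028]]
```

```bash
python3 - <<'E'
from station import *
from h import *
for n in("side","top"):
    c=capture(n);M=masks(c["pixels"]);P,u,v=pts(c,M["red"])
    P=P[(P[:,2]>.135)&(P[:,2]<.16)&(np.hypot(P[:,0]-.59,P[:,1]-.233)<.09)]
    print(n,len(P),rect(P),np.median(P[:,2]))
E
python3 go.py .5892 .233 .205 110.6
```

```text
side 12 (array([576.8, 263.1]), array([120.1,  30.1]), 30.6) 0.1473469960652785
top 208 (array([590.3, 232.7]), array([119.6,  89.9]), 21.4) 0.14635388488544943
t 6.15 at [0.5807 0.064  0.2207] yaw 110.07 shift cm [-6.6  15.58  1.57] turn -0.53 tilt z [-0. -0. -1.] q [-0.04  0.23  1.53 -0.    1.38 -1.96] F [-0.54  1.02 -0.7 ] w 0.0446 33.87501776218414
```

drive_tool([
  [40,-1,2.5,0,0],
  [40,-2,5.5,0,-0.5],
  [40,-4,9,0,-0.5],
  [40,-5.2,12,0.5,-0.5],
  [40,-6.3,14.8,1,-0.5],
  [40,-6.6,15.6,1.5,-0.5],
  [40,-6.6,15.6,1.5,-0.5],
  [40,-6.6,15.6,1.5,-0.5],
])

```text
t: 6.82
ee_pos: [0.5886, 0.2338, 0.2052]
tool_rot: [-0.18, 0.984, -0.001, -0.001]
contact_force: [0.3, -1.0, -0.7]
width: 0.0447
finger_force: 33.9
```

drive_tool([
  [40,0,0,0,0],
  [40,0,0,0,0],
  [40,0,0,0,0],
  [40,0,0,0,0],
])

```text
t: 7.15
ee_pos: [0.5893, 0.2336, 0.2063]
tool_rot: [-0.179, 0.984, -0.0, 0.0]
contact_force: [0.1, 0.6, -1.8]
width: 0.0446
finger_force: 33.9
```

```bash
python3 go.py .5892 .233 .205 110.7; python3 m.py; python3 look.py w4 >/dev/null
```

```text
t 7.15 at [0.5893 0.2336 0.2063] yaw 110.6 shift cm [ 0.03 -0.05  0.13] turn -0.1 tilt z [ 0.001  0.    -1.   ] q [ 0.24  0.35  1.41 -0.    1.38 -1.69] F [ 0.09  0.56 -1.78] w 0.0446 33.87342631816864
tub 603 300.16086235489223 136.59701492537314 (array([534.8, 213.6]), array([89.5,  5.7]), -69.1) [0.1386 0.1476 0.149 ]
plate 18706 (array([589., 233.]), array([124.4,  93.3]), 20.6) 0.2051570493550426
in tool frame (array([ 0.5, -0.4]), array([124.4,  93.3]), 0.0) [[-0.0599, -0.0461, -0.0033], [0.0623, 0.0456, 0.0028]]
```

View pics/w4.png

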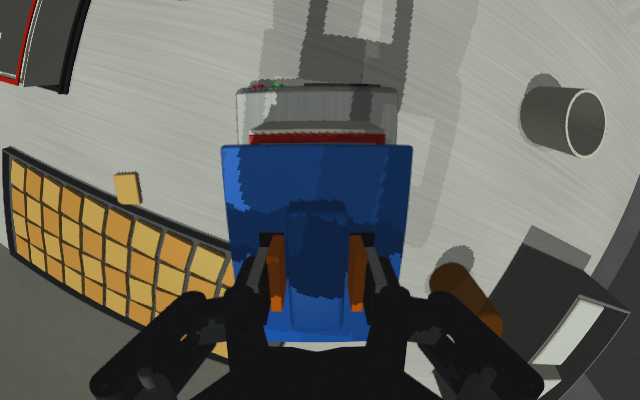

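The lid sits squarely over the tub, with the rim's near edge visible at (300,137). The same-camera comparison puts the lid about 0.8 mm off sideways and on target lengthwise. I'll correct that and lower it slowly.

drive_tool([
  [40,0,0.08,0.5,0],
  [40,0,0.08,1.2,0],
  [40,0,0.08,2,0],
  [40,0,0.08,2.6,0],
  [40,0,0.08,3,0],
  [40,0,0.08,3.3,0],
  [40,0,0.08,3.6,0],
])

```text
t: 7.83
ee_pos: [0.5884, 0.2355, 0.1691]
tool_rot: [-0.18, 0.984, -0.0, -0.0]
contact_force: [-0.4, -0.0, -1.2]
width: 0.0447
finger_force: 33.9
```

drive_tool([
  [40,0,0,0.2,0],
  [40,0,0,0.4,0],
  [40,0,0,0.6,0],
  [40,0,0,0.8,0],
  [40,0,0,0.8,0],
])

```text
t: 8.25
ee_pos: [0.5884, 0.2354, 0.1615]
tool_rot: [-0.18, 0.984, -0.0, -0.0]
contact_force: [0.5, 0.9, -1.6]
width: 0.0445
finger_force: 33.9
```

drive_tool([
  [40,0,0,0.2,0],
  [40,0,0,0.4,0],
  [40,0,0,0.6,0],
  [40,0,0,0.8,0],
  [40,0,0,0.8,0],
  [40,0,0,0.8,0],
])

```text
t: 8.75
ee_pos: [0.5884, 0.2355, 0.1536]
tool_rot: [-0.18, 0.984, -0.0, -0.0]
contact_force: [-0.2, -0.6, -1.3]
width: 0.0443
finger_force: 33.9
```

drive_tool([
  [40,0,0,0.1,0],
  [40,0,0,0.2,0],
  [40,0,0,0.3,0],
  [40,0,0,0.3,0],
])

```text
t: 9.08
ee_pos: [0.5887, 0.2356, 0.1509]
tool_rot: [-0.18, 0.984, 0.0, 0.0]
contact_force: [-0.1, 0.2, 0.5]
width: 0.0452
finger_force: 34.3
```

drive_tool([
  [40,0,0,0.1,0],
  [40,0,0,0.2,0],
  [40,0,0,0.2,0],
])

```text
t: 9.33
ee_pos: [0.5887, 0.2356, 0.1489]
tool_rot: [-0.18, 0.984, 0.0, 0.0]
contact_force: [0.1, 0.1, 0.4]
width: 0.0448
finger_force: 34.5
```

Contact has begun at TCP z ≈0.151. I'll keep pressing by force.

drive_tool([
  [40,0,0,0.1,0],
  [40,0,0,0.2,0],
  [40,0,0,0.3,0],
  [40,0,0,0.3,0],
])

```text
t: 9.67
ee_pos: [0.5888, 0.2356, 0.1459]
tool_rot: [-0.18, 0.984, 0.0, 0.0]
contact_force: [0.2, -0.2, 2.6]
width: 0.0446
finger_force: 34.9
```

drive_tool([
  [40,0,0,0.1,0],
  [40,0,0,0.2,0],
  [40,0,0,0.3,0],
  [40,0,0,0.3,0],
])

```text
t: 10.0
ee_pos: [0.5888, 0.2356, 0.1433]
tool_rot: [-0.18, 0.984, 0.0, 0.0]
contact_force: [-1.1, -0.0, 5.1]
width: 0.045
finger_force: 35.8
```

drive_tool([
  [40,0,0,0.1,0],
  [40,0,0,0.2,0],
  [40,0,0,0.2,0],
])

```text
t: 10.25
ee_pos: [0.5888, 0.2356, 0.142]
tool_rot: [-0.18, 0.984, -0.0, 0.0]
contact_force: [-3.1, -0.7, 7.6]
width: 0.0448
finger_force: 36.4
```

drive_tool([
  [40,0,0,0.1,0],
  [40,0,0,0.1,0],
  [40,0,0,0.1,0],
])

```text
t: 10.5
ee_pos: [0.5888, 0.2356, 0.1418]
tool_rot: [-0.18, 0.984, -0.0, 0.0]
contact_force: [-4.6, -1.0, 10.0]
width: 0.0446
finger_force: 37.2
```

The scale is now on its stop and the press is 10 N. I'll release the tabs while feeding down slightly to make up for the finger retreat.

drive_tool([
  [40,0,0,0.05,0],
  [40,0,0,0.05,0],
  [55,0,0,0.08,0],
  [62,0,0,0.1,0],
  [70,0,0,0.15,0],
  [78,0,0,0.15,0],
  [78,0,0,0.15,0],
])

```text
t: 11.08
ee_pos: [0.5889, 0.2355, 0.1381]
tool_rot: [-0.18, 0.984, 0.0, 0.0]
contact_force: [-0.2, -0.8, 2.1]
width: 0.0669
finger_force: 1.0
```

```bash
python3 go.py .5888 .2356 .15 110.7; python3 look.py w5 .589 .2345 .14
```

```text
t 11.08 at [0.5889 0.2355 0.1381] yaw 110.7 shift cm [ 0.    0.01 -1.19] turn -0.0 tilt z [ 0.001  0.    -1.   ] q [ 0.24  0.41  1.47 -0.    1.25 -1.69] F [-0.24 -0.82  2.12] w 0.0669 1.019098050892353
blue 28887 316.0 233.0 (array([594. , 219.8]), array([126.5, 124.2]), -69.5) [0.1435 0.1449 0.1634]
red 37 239.0 82.0 (array([519.3, 143.5]), array([9.7, 2.8]), -72.7) [0.0324 0.0346 0.0444]
orange 142 262.0 314.0 (array([607.9, 215. ]), array([9.2, 5.4]), 16.2) [0.1675 0.1687 0.1698]
all orange 281 (array([594.6, 226.1]), array([81.9, 31.7]), -79.9) [0.1675 0.1687 0.1698]
tab 100 (array([590.7, 263.8]), array([6.4, 5.4]), 20.3) 0.1687
tab 180 (array([597.2, 211.1]), array([31.9,  5.6]), 19.5) 0.1687
```

View pics/w5.png

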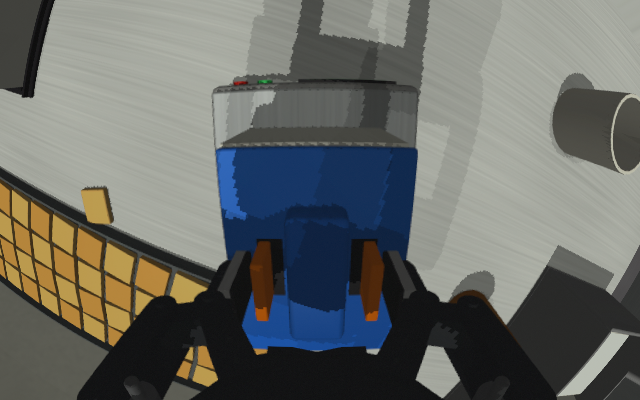

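The tabs have sprung out against the fingers and no red seal shows at the lid edge. I'll retreat straight up and check the lid's height.

drive_tool([
  [82,0,0,-0.1,0],
  [90,0,0,-0.3,0],
  [90,0,0,-1,0],
  [95,0,0,-2.5,0],
  [100,0,0,-5,0],
  [100,0,0,-8,0],
  [100,0,0,-10,0],
  [100,0,0,-10,0],
])

```text
t: 11.8
ee_pos: [0.5917, 0.2364, 0.2452]
tool_rot: [-0.18, 0.984, 0.0, 0.006]
contact_force: [0.2, 0.5, 1.4]
width: 0.0852
finger_force: 0.0
```

drive_tool([
  [100,0,-3,0,0],
  [100,0,-6,0,0],
  [100,0,-10,0,0],
  [100,0,-12,0,0],
  [100,0,-12,0,0],
  [100,0,-12,0,0],
  [100,0,-12,0,0],
])

```text
t: 12.38
ee_pos: [0.6303, 0.1239, 0.2376]
tool_rot: [-0.18, 0.984, 0.0, -0.001]
contact_force: [-0.2, 1.2, 0.5]
width: 0.0855
finger_force: 0.0
```

```bash
python3 look.py w6 .5885 .235 .14
python3 - <<'E'
from station import *
from h import *
for n in("wrist","top","side"):
    s=sense();c=capture(n);T=wristT(s,c) if n=="wrist" else None;M=masks(c["pixels"])
    for k in("blue","red","orange"):
        P,u,v=pts(c,M[k],T);P=P[(P[:,2]>.13)&(P[:,2]<.19)&(np.hypot(P[:,0]-.589,P[:,1]-.235)<.085)]
        if k=="blue":
            P=P[P[:,2]<.158];A=np.c_[P[:,:2]-[.589,.235],np.ones(len(P))];print("plane",np.linalg.lstsq(A,P[:,2],rcond=None)[0].round(4))
        if len(P)>3:print(n,k,len(P),rect(P),np.median(P[:,2]).round(4))
    print(s["contact_force"].round(1))
E
```

```text
blue 10829 450.0 195.0 (array([575. , 270.2]), array([228.9, 123.5]), -69.3) [0.1467 0.1484 0.1669]
red 663 82.0 39.0 (array([ 550.6, -246.7]), array([195.8,  75.1]), -87.8) [0.0879 0.0903 0.092 ]
orange 264 438.0 215.0 (array([599.2, 216.4]), array([38.4, 16.3]), 19.7) [0.1518 0.172  0.1732]
all orange 463 (array([588.8, 244.1]), array([75.6, 38.6]), -69.4) [0.1565 0.172  0.1733]
tab 196 (array([575.8, 264.5]), array([31. , 23.1]), 31.3) 0.172
tab 267 (array([599.2, 216.4]), array([38.4, 16.3]), 19.7) 0.1719
plane [0.0003 0.0005 0.1482]
wrist blue 8223 (array([588.4, 235.3]), array([123.7,  95.1]), 20.6) 0.148
wrist red 32 (array([598.8, 211.8]), array([22.9, 16.6]), -0.9) 0.1656
wrist orange 464 (array([588.2, 235.3]), array([58.5, 31. ]), -69.2) 0.1719
[-0.6  0.3 -0.2]
plane [-0.0088  0.0028  0.1476]
top blue 391 (array([594.3, 235.7]), array([111.1,  92.5]), 21.0) 0.1473
top orange 16 (array([597.2, 209.6]), array([26.8,  5.8]), 19.9) 0.1711
[0.4 0.5 0.3]
plane [-0.0037 -0.0037  0.1473]
side blue 294 (array([589.9, 234.4]), array([124.8,  98.4]), 20.1) 0.1471
side red 7 (array([588.2, 230.8]), array([56.8, 25.5]), -70.8) 0.161
side orange 43 (array([587.5, 232.3]), array([60.9, 31.6]), -74.1) 0.1665
[-0.7 -0.2  0.2]
```

View pics/w6.png

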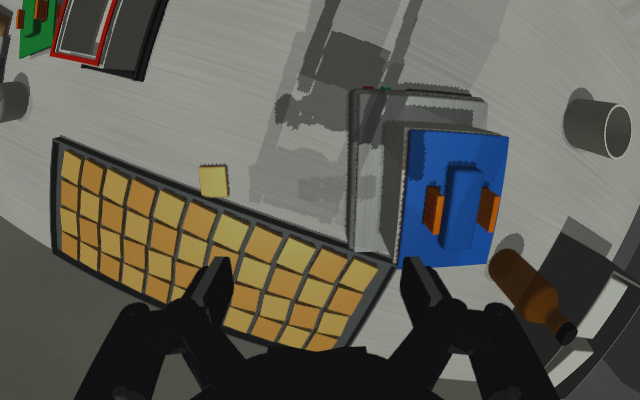

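The lid is level and square on the tub. Its plate top at 0.148 matches the locked height (unlocked would be about 0.151), and the tabs are out, with 58.5 mm measured against 58 mm at rest. In the picture the lid is at (453,195), and the bottle and stray wafer are undisturbed.

```bash
python3 -c "
from station import *
print(sign_off())"
```

```text
the job is handed in; nothing more can be done
None
```

The blue lid is on the filled tub and, by its measured height and the sprung-out tabs, locked; the arm is clear, it took about 13 s of robot time, and the job is handed in (`sign_off()` gave no verdict).

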